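# Push the pin tin in through the kit's swing flap

## Robot

A 7-joint arm with a two-finger parallel gripper is mounted at the origin on the work surface. World frame = base frame: x ahead of the robot, y to its left, z up, the work surface at z = 0. Lengths are in m, angles in rad, forces in N, time in s.
With the tool pointing down it reaches from about 0.4 to 0.85 m from the base axis. Payload 4.5 kg.
Tool frame: the origin (TCP) lies on the centre line of the jaws, within the pads' length; the fingertips stand 8 mm ahead of it and the grasp point (between the pads) lies 11 mm behind it; z points along the fingers, x is the direction in which the jaws open and shut, and the axes are right-handed (so a half turn about z gives the same grasp; the last joint's range is limited). The gripper opens to 88 mm and grips with 3 to 60 N. Pads are 18 mm wide; open, the fingers measure 123 mm over their backs; the gripper's body (75 mm by 187 mm) begins 45 mm behind the grasp point.
Start: joints at [-1.218, 0.689, -0.195, 1.565, 0.157, 0.902, -0.215], TCP at [0.196, 0.594, 0.222] pointing down, gripper open.
Joint ranges: [-3.01, 3.01], [-0.46, 2.08], [-1.47, 1.51], [0.13, 2.56], [-1, 4.14], [0.04, 2.09], [-2.66, 2.66]. Speed limits (rad/s): [2.57, 2.57, 3.14, 3.14, 3.14, 3.14, 3.14].

## Interface

Orientations are given as a unit quaternion [x, y, z, w].
In Python, from plant import r gives the robot as it stands.
- The arm moves only by the shell command python3 -m pendant 'ROWS' [FORCE]. ROWS is JSON, a list of rows, each a list of 3 entries, a list of its own where there are three numbers: the turn, a rotation vector about the tool's x, y, z in rad, then the shift along the tool's x, y, z in m, then the opening, from 0 (shut) to 1 (fully open). In form: [[[wx, wy, wz], [tx, ty, tz], claw], ...]. A call has 1 to 10 rows; each row is the pose to reach, as a shift and turn from the pose commanded when the call began, along the tool's axes at that moment; what a row does not reach only later rows make up. A row lasts 1/10 s, in which the tool goes at most 50 mm and 8.59 degrees, less where a joint would pass 70% of its speed; a pose out of reach is approached as far as the arm can. A call with a gripper value outside its range is refused whole. The fingers move at their own pace and stop on an object; FORCE is the grip in N (left out, the last holds). Time passes only in rows, so rows that repeat a pose let the fingers close. It gives the time, the measured TCP pose, the force and the opening at its end, in the units of the state.
- r.get_state(): the state, without advancing time (a new reading comes with each control period).
- r.snapshot(name): name is "side" or "top"; returns a dict with "image" (384x512x3 uint8, red, green, blue), "mtx" (3x3 intrinsics, pixels), "R" (3x3) and "t" (3): a world point X has camera coordinates R X + t. Camera axes: x right, y down, z forward; pixel columns grow to the right and rows downward; lengths in m; the calibration is good to about 2 mm. A picture is of the moment at which its call begins. There is no depth.
- r.finish_job(): hands the job in, once; it reports no verdict.
The state is a dict: "clock": time; "q": joint angles; "qd": joint speeds; "joint_torque": joint torques, N m; "tool_pos": TCP position; "eef_rot": TCP orientation; "contact_force": force on the tool from outside, world axes, zero at the start; "moment": the same for the moment, N m; "opening": opening from 0.0 (shut) to 1.0 (fully open).
Only numpy, scipy, OpenCV 4.12 (cv2) and the standard library are available. Lean on these libraries where they do the work, as an engineer would, in place of code of your own. Each camera call takes 0.05 s, during which the arm holds its last target. There are 200 camera calls.

## Task

Put the safety-pin tin away in the orange kit without picking it up: push the kit's self-closing flap down with one finger and hold it open while the other finger pushes the tin along the shelf and over the edge, so that it drops in. Then draw back and let the flap swing shut over it. Do not lift or squeeze the tin, and leave the eye cup, bottle and jar where they stand.

Things in the scene. Friction and masses are not known exactly. Their poses are not given: they have to be found in the camera images.
- kit: Fixed orange plastic first-aid kit box with a pine shelf on its +y side; all one piece, placed anew each run. Origin: centre of the box's underside, on the table; x away from robot, y along the shelf, z up. Box outside x -56..56, y -70..67 mm, side and far walls 156-158 mm high; inside x -50..50, y -64..62, inner floor z = 12. A low pine peg board (top z = 130) runs behind, x 57 to 77.
- shelf_edge (a point): Middle of the pine shelf's edge, the sill of the kit's opening: (0, 62, 140) mm from the kit's origin, axes as the kit's. Shelf: top z = 140, x -114..46, y 62..195 mm (kit frame).
- lane (a point): Point on the shelf top at (0, 117, 140) mm in the kit frame: middle of the tin's lane, between two 6 mm high guide strips (inner faces at x = -28 and +28, y 67 to 167), open at both ends. The way in is along kit -y, over the sill.
- flap (a joint): White swing flap roofing the kit, 96 (kit x) by 120 (kit y) by 4 mm; hinge along kit x on the far side, at y = -60, z = 156 mm in the kit frame. Rad: 0 = shut (level, top face z = 156, 16 above the shelf), grows as the near edge swings down into the kit, stop 1.15. A spring shuts it when let go: 0.07 N m to start, plus 0.15 N m per rad (1 to 6 N at a fingertip).
- flap_edge (a point): Middle of the flap's near (free) edge, top face, 2.5 mm past the sill when shut; moves with the flap. A 15 mm lip hangs from it down to the shelf, so the tin cannot enter while it is shut. With the flap at about 0.6 rad or more the tin falls freely between sill and flap, then lies clear of the flap on the kit's floor.
- tin: Flat rectangular steel safety-pin tin with a brass pin on its lid, 40 mm (its x) by 34 mm (its y) by 15.5 mm high, about 60 g, slides on the shelf (friction varies). Origin: centre of its underside. It starts lying flat in the lane on the shelf, 10 to 28 mm short of the sill, nearly square to the kit.
- eyecup: Clear plastic eye cup, 44 mm across the rim, 45 mm high, standing loose on the pine shelf beside the lane, on the robot's side. Origin: centre of its underside. Leave alone.
- bottle: White plastic bottle with blue cap, 44 mm diameter, 95 mm high, standing loose on the table between robot and kit. Origin: centre of its underside. Leave alone.
- jar: Amber jar with red cap, 52 mm diameter, 60 mm high, standing loose on the table between robot and kit. Origin: centre of its underside. Leave alone.
Mind the look-alikes: they are no part of the job. What is meant by the tin is not blue or purple, and is the larger of those in its own colour.

How it is judged:
On the way, in this order (a step that is already met when the one before it is completed fails the run):
1. a finger holds the flap open while the tin is still on the shelf (value of joint flap above 0.25 rad and contact force between the fingers and flap above 0.2 N and z of tin in the frame of kit above 0.13 m and y of tin in the frame of kit above 0.062 m), for 0.1 s.
2. the tin drops below the shelf edge inside the kit with the flap still held open by a finger (value of joint flap above 0.25 rad and contact force between the fingers and flap above 0.2 N and z of tin in the frame of kit below 0.12 m and y of tin in the frame of kit below 0.064 m), for 0.02 s.
At the end, for the whole second after the job is handed in: The tin lies at rest (under 20 mm/s) inside the kit (its origin within the kit's walls and less than 85 mm above the table), and the flap has swung shut over it (under 0.06 rad) (z of tin in the frame of kit between 0 and 0.085 m and y of tin in the frame of kit between -0.066 and 0.064 m and x of tin in the frame of kit between -0.052 and 0.052 m and value of joint flap below 0.06 rad and linear speed of tin below 0.02 m/s); the robot touches nothing.
It fails at once if the tin is lifted off the shelf (more than 12 mm) instead of being pushed (z of tin in the frame of kit above 0.152 m).
It fails at once if the tin is pressed by the fingers with more than 20 N (contact force between the fingers and tin above 20 N).
It fails at once if the tin falls outside the kit (z of tin in the frame of kit below 0.125 m and (y of tin in the frame of kit above 0.07 m or y of tin in the frame of kit below -0.07 m or x of tin in the frame of kit above 0.056 m or x of tin in the frame of kit below -0.056 m)).
It fails at once if the eye cup, bottle or jar is moved more than 15 mm or tipped (distance of any of eyecup, bottle, jar from where it was at the start of the episode above 0.015 m or angle between any of eyecup, bottle, jar's own z axis and vertical above 0.3 rad).
It also fails if it takes over 32 s, if anything falls off the work surface, if the arm or the gripper's body presses on something with over 40 N, if the wrist force passes 120 N, or if a joint passes its speed limit or range.

## Working session

There is one attempt and no reset: what is moved stays moved. The work goes in short steps, Python scripts to look and compute and a shell command to move; the robot and the scene stay as the last step left them, time stands still between calls to the robot, and variables do not carry over. Pictures are saved under pics/ and viewed, about 8 in all and at most 12, crops included, and the job is handed in when it is done.

```bash
mkdir -p pics; ls
cat > h.py <<'E'
import numpy as np, cv2
from plant import r
from scipy.spatial.transform import Rotation as Rn
def ray(s,u,v,z):
    K,R,t=[np.array(s[k],float) for k in("mtx","R","t")]
    c=-R.T@t; d=R.T@np.linalg.inv(K)@[u,v,1]
    return c+d*(z-c[2])/d[2]
def proj(s,X):
    p=np.array(s["mtx"])@(np.array(s["R"])@np.array(X)+np.array(s["t"])); return p[:2]/p[2]
def save(s,n): cv2.imwrite("pics/"+n,cv2.cvtColor(s["image"],cv2.COLOR_RGB2BGR))
E
python3 - <<'E'
from h import *
import pickle
d={n:r.snapshot(n) for n in("top","side")}
pickle.dump(d,open("s0.pkl","wb"))
for n in d: save(d[n],n+"0.png"); print(n,-np.array(d[n]["R"]).T@d[n]["t"])
s=r.get_state(); print(s)
print(Rn.from_quat(s["eef_rot"]).as_matrix().round(3))
E
```

```text
pics
top [0.42498539 0.02278716 0.74733705]
side [0.3119182  0.47944239 0.59543034]
{'clock': 0.1, 'q': array([-1.21816582,  0.68988905, -0.19453528,  1.56619577,  0.15732088,
        0.9025211 , -0.21510922]), 'qd': array([-0.00056602, -0.00226934,  0.0007614 , -0.00289477, -0.00024317,
        0.00070781,  0.00065174]), 'joint_torque': array([-2.84178364e-03, -5.28498030e+01, -1.27135679e+00, -1.53837508e+01,
       -5.25481137e-02,  2.00838498e-03,  4.02639364e-05]), 'tool_pos': array([0.19577003, 0.59293988, 0.22140935]), 'eef_rot': array([ 8.10362073e-01,  5.85928883e-01, -6.16851388e-04,  5.24471058e-04]), 'contact_force': array([-0.12354477, -0.36353332,  0.36709295]), 'moment': array([-0.02125811, -0.04409482, -0.05740032]), 'opening': 1.0014079154870124}
[[ 0.313  0.95  -0.   ]
 [ 0.95  -0.313 -0.002]
 [-0.002  0.    -1.   ]]
```

View pics/top0.png

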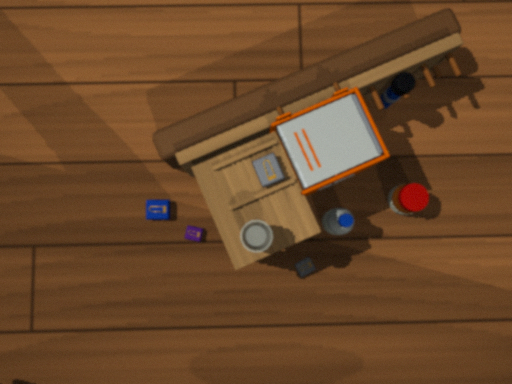

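View pics/side0.png

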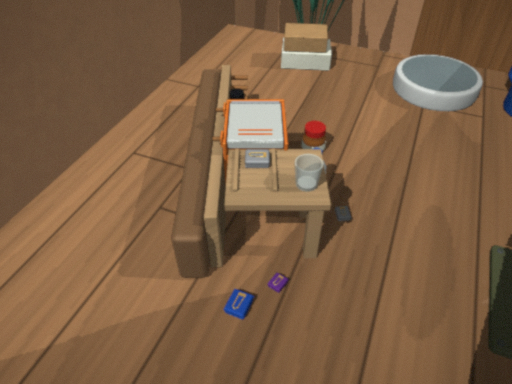

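Top view: the kit's flap is centred near (330,140), with the tin (grey) on the shelf at (268,170). The eye cup is at (257,236), the bottle at (338,221) and the jar at (410,198). Side view agrees: the tin is at (257,158). The blue and purple tins and a small dark one are decoys.

Run:
```python
from h import *
import pickle
d=pickle.load(open("s0.pkl","rb")); s=d["top"]; im=s["image"]
hsv=cv2.cvtColor(im,cv2.COLOR_RGB2HSV)
def big(m,c=None):
    cs,_=cv2.findContours(m.astype(np.uint8),0,cv2.CHAIN_APPROX_NONE)
    return max(cs,key=cv2.contourArea)
H,S,V=[hsv[...,i].astype(int) for i in range(3)]
print("tin px",hsv[165:180:5,260:280:5].tolist()); print("wood",hsv[190,260],hsv[150,240],"flap",hsv[130,345],"orange",hsv[178,340])
roi=np.zeros(H.shape,bool); roi[80:200,265:395]=1
fl=big(roi&(S<60)&(V>130)&(np.arange(512)[None]>270))
org=big(roi&(H<14)&(S>180)&(V>120))
for n,c,z in(("flap",fl,.156),("rim",org,.157)):
    P=np.array([ray(s,u,v,z)[:2] for u,v in c[:,0]],np.float32)*1000
    (cx,cy),(w,h),a=cv2.minAreaRect(P); print(n,cx,cy,w,h,a)
roi=np.zeros(H.shape,bool); roi[145:195,245:292]=1
t=big(roi&(S<75))
P=np.array([ray(s,u,v,.1555)[:2] for u,v in t[:,0]],np.float32)*1000
print("tin",cv2.minAreaRect(P),cv2.contourArea(t))
for n,u,v,z in(("eyecup",257,236,.185),("bottle",344,222,.095),("jar",414,198,.06)): print(n,ray(s,u,v,z))
```

```text
tin px [[[115, 12, 126], [22, 38, 129], [20, 79, 142], [105, 12, 125]], [[110, 12, 128], [22, 84, 145], [30, 2, 125], [90, 6, 125]], [[96, 10, 132], [10, 6, 128], [19, 55, 138], [20, 127, 151]]]
wood [ 16 139 132] [ 17 133 148] flap [ 47  10 173] orange [ 11 200 129]
flap 553.4369506835938 -98.73348236083984 96.2372817993164 120.25264739990234 22.738988876342773
rim 556.2378540039062 -99.13812255859375 117.56852722167969 137.94932556152344 22.516016006469727
tin ((512.6212768554688, -11.84088134765625), (41.55881881713867, 35.087284088134766), 21.416179656982422) 664.5
eyecup [0.420332   0.00674646 0.185     ]
bottle [ 0.43803422 -0.12989916  0.095     ]
jar [ 0.47527725 -0.25420901  0.06      ]
```

```bash
cat >> h.py <<'E'
O=np.array([.5545,-.0983,0]); YAW=np.radians(22.6)
K=Rn.from_euler('z',YAW).as_matrix(); TH=.24
Rt=K@np.array([[0,1,0],[np.cos(TH),0,np.sin(TH)],[np.sin(TH),0,-np.cos(TH)]]).T  # columns x,y,z of tool in kit
assert abs(np.linalg.det(Rt)-1)<1e-6
def kit(p): return K.T@(np.array(p)-O)*1000
def tips():
    s=r.get_state(); R=Rn.from_quat(s["eef_rot"]).as_matrix(); p=s["tool_pos"]+.008*R[:,2]
    g=.044*s["opening"]
    print("clock",s["clock"],"B",kit(p+g*R[:,0]).round(1),"Aout",kit(p-(g+.0175)*R[:,0]).round(1),"F",K.T@s["contact_force"].round(2),"tilt",R[2,0].round(3))
def goal(xk,yB,zB):
    s=r.get_state(); R=Rn.from_quat(s["eef_rot"]).as_matrix()
    B=O+K@(np.array([xk,yB,zB])/1000); tcp=B-.044*Rt[:,0]-.008*Rt[:,2]
    print("turn",Rn.from_matrix(R.T@Rt).as_rotvec().round(4),"shift",(R.T@(tcp-s["tool_pos"])).round(4),"tcp",tcp.round(3))
E
python3 - <<'E'
from h import *
print(Rt.round(3)); tips(); goal(-4,123,235)
print("tin",kit([.5126,-.0118,.14]),"cup",kit([.4203,.0067,.14]))
E
```

```text
[[-0.384  0.897  0.219]
 [ 0.923  0.373  0.091]
 [ 0.     0.238 -0.971]]
clock 0.1 B [-36.7 809.3 213.3] Aout [-105.8  729.4  213.5] F [-0.24913154 -0.28624024  0.37      ] tilt -0.002
turn [-0.2302  0.0872 -0.7095] shift [-0.4882  0.5011 -0.0205] tcp [ 0.519 -0.028  0.243]
tin [ -5.44096269  95.9596578  140.        ] cup [-83.54380226 148.5095051  140.        ]
```

```bash
sed -i 's/^Rt=.*/c_,s_=np.cos(TH),np.sin(TH); Rt=K@np.array([[0,1,0],[c_,0,s_],[s_,0,-c_]])/' h.py
python3 - <<'E'
from h import *
print((K.T@Rt).round(3)); goal(-4,123,240)
E
```

```text
[[-0.     1.     0.   ]
 [ 0.971 -0.     0.238]
 [ 0.238  0.    -0.971]]
turn [ 0.0851  0.2313 -0.7098] shift [-0.4874  0.503  -0.0151] tcp [ 0.521 -0.027  0.237]
```

```bash
python3 -m pendant '[[[0,0,-0.1],[0,0,-0.04],1],[[0,0,-0.2],[-0.02,0.02,-0.08],1],[[0,0,-0.3],[-0.05,0.05,-0.08],1],[[0,0,-0.4],[-0.08,0.08,-0.08],1],[[0,0,-0.5],[-0.11,0.11,-0.08],1],[[0,0,-0.6],[-0.14,0.14,-0.08],1],[[0,0,-0.71],[-0.17,0.17,-0.08],1],[[0,0,-0.71],[-0.2,0.2,-0.08],1],[[0,0,-0.71],[-0.23,0.23,-0.08],1],[[0,0,-0.71],[-0.26,0.26,-0.08],1]]'
python3 -c "
from h import *
tips(); goal(-4,123,240)"
```

```text
clock: 1.1
tool_pos: [0.3617, 0.2633, 0.3019]
eef_rot: [0.556, 0.831, -0.0, -0.0]
contact_force: [0.2, -0.1, 0.6]
opening: 0.995
clock 1.1 B [-38.9 451.7 293.9] Aout [-39.3 346.6 294. ] F [ 0.14775871 -0.19148724  0.59      ] tilt -0.0
turn [-0.      0.2402 -0.0032] shift [-0.3294  0.0362  0.0647] tcp [ 0.521 -0.027  0.237]
```

```bash
python3 -m pendant '[[[0,0.05,0],[-0.04,0.01,0],1],[[0,0.1,0],[-0.08,0.02,0],1],[[0,0.15,0],[-0.12,0.03,0],1],[[0,0.2,0],[-0.16,0.036,0],1],[[0,0.24,0],[-0.2,0.036,0],1],[[0,0.24,0],[-0.24,0.036,0],1],[[0,0.24,0],[-0.28,0.036,0.01],1],[[0,0.24,0],[-0.31,0.036,0.03],1],[[0,0.24,0],[-0.329,0.036,0.05],1],[[0,0.24,0],[-0.329,0.036,0.065],1]]'
python3 - <<'E'
from h import *
tips(); goal(-4,122,205)
s=r.snapshot("side"); save(s,"side1.png")
E
```

```text
clock: 2.1
tool_pos: [0.5205, -0.0293, 0.235]
eef_rot: [0.555, 0.823, 0.066, -0.099]
contact_force: [-0.0, 1.1, 0.3]
opening: 0.999
clock 2.1 B [ -4.5 121.3 237.7] Aout [ -5.5  18.9 212.7] F [0.37042463 0.99397464 0.34      ] tilt 0.237
turn [ 0.0002  0.0012 -0.0093] shift [-0.0071  0.001   0.032 ] tcp [ 0.521 -0.028  0.202]
```

View pics/side1.png

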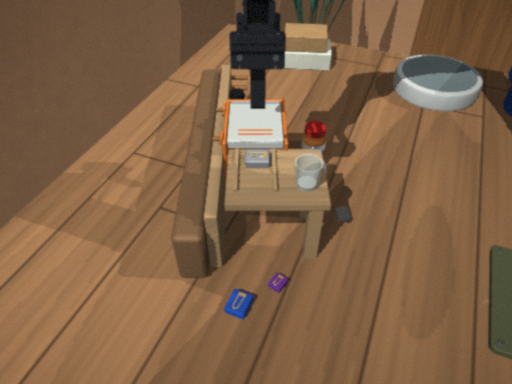

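The gripper hovers with its visible (B) fingertip at about (258,105). I'll check this against the projected tip before going down.

Run:
```python
from h import *
for n in("side","top"):
    s=r.snapshot(n)
    f=lambda *k: proj(s,O+K@(np.array(k)/1000)).round(0)
    print(n,"Btip",f(-4.5,121,238),"Aout",f(-5,19,213),"tin",f(-5.4,96,155),"sillmid",f(0,62,140))
save(s,"top1.png"); tips()
```

```text
side Btip [258. 122.] Aout [258.  99.] tin [259. 155.] sillmid [255. 149.]
top Btip [253. 167.] Aout [325. 139.] tin [268. 170.] sillmid [287. 158.]
clock 2.25 B [ -4.4 125.8 239.1] Aout [ -4.8  23.2 213.8] F [ 0.6331721  -0.27439587  0.34      ] tilt 0.239
```

View pics/top1.png

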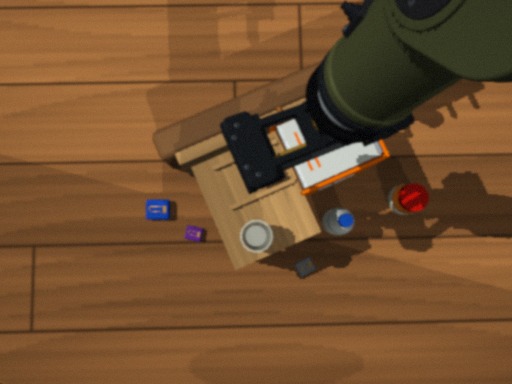

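Run:
```python
from h import *
s=r.snapshot("side"); im=s["image"][20:190,190:350]
s["image"]=cv2.resize(im,None,fx=4.5,fy=3.5*4.5/3.5*0.78,interpolation=cv2.INTER_CUBIC) if 0 else cv2.resize(im,(560,595),interpolation=cv2.INTER_CUBIC)
save(s,"crop1.png")
```

```text
(no output)
```

View pics/crop1.png

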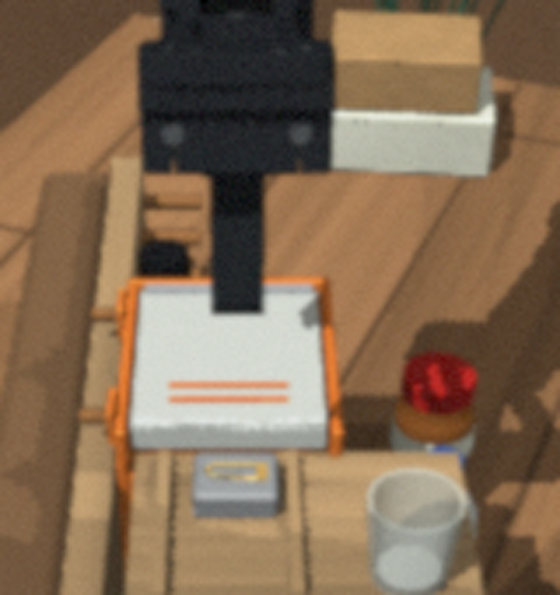

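Run:
```python
from h import *
s=r.snapshot("side"); tips()
g=lambda *k: O+K@(np.array(k)/1000)
for n,k in(("B",(-5,126,239)),("Bout",(-5,143,243)),("Ain",(-5,40,218)),("Aout",(-5,23,213))):
    X=g(*k); dz=(np.array(s["R"])@X+s["t"])[2]; print(n,proj(s,X).round(1),"px/mm",s["mtx"][0][0]/dz/1000)
for z in(.205,.22,.24,.25,.26,.27): print(z,kit(ray(s,258,108.6,z)).round(0))
st=r.get_state(); print(st["tool_pos"],st["eef_rot"],st["q"].round(3))
t=r.snapshot("top"); print(kit(ray(t,253,150,.30)))
```

```text
clock 2.35 B [ -3.2 125.8 240.4] Aout [ -3.4  23.6 215.4] F [0.33381173 0.09934651 0.        ] tilt 0.238
B [258.6 123.4] px/mm 0.6840875700393767
Bout [258.7 128.1] px/mm 0.7013572294243438
Ain [258.3 103.2] px/mm 0.6078372451625835
Aout [258.2 100.2] px/mm 0.5942281449466337
0.205 [ -5.  36. 205.]
0.22 [ -4.  59. 220.]
0.24 [ -4.  89. 240.]
0.25 [ -4. 104. 250.]
0.26 [ -4. 119. 260.]
0.27 [ -4. 134. 270.]
[ 0.52018524 -0.02451445  0.237768  ] [ 0.55168512  0.82540389  0.06692745 -0.09936129] [ 0.375  0.623 -0.464  1.749  0.051  0.91   1.907]
[  3.85388889 118.04309743 300.        ]
```

Run:
```python
from h import *
s,t=r.snapshot("side"),r.snapshot("top")
im=np.hstack([cv2.resize(t["image"][100:200,205:305],(400,400),interpolation=2),cv2.resize(s["image"][20:120,210:310],(400,400),interpolation=2)])
t["image"]=im; save(t,"crop2.png")
g=lambda *k: O+K@(np.array(k)/1000)
st=r.get_state(); R=Rn.from_quat(st["eef_rot"]).as_matrix(); p=st["tool_pos"]
for a in(44,61.5,93):
  for w in(-37,0,37):
    for b in(-8,56,): 
      X=p+(a*R[:,0]+w*R[:,1]-b*R[:,2])/1000; pt,ps=proj(t,X),proj(s,X); print(a,w,b,"topcrop",((pt-[205,100])*4).round(),"sidecrop",((ps-[210,20])*4).round())
```

```text
44 -37 -8 topcrop [224. 381.] sidecrop [290. 409.]
44 -37 56 topcrop [286. 338.] sidecrop [296. 235.]
44 0 -8 topcrop [174. 269.] sidecrop [189. 409.]
44 0 56 topcrop [229. 211.] sidecrop [189. 235.]
44 37 -8 topcrop [125. 158.] sidecrop [ 88. 409.]
44 37 56 topcrop [173.  85.] sidecrop [ 82. 235.]
61.5 -37 -8 topcrop [172. 403.] sidecrop [293. 428.]
61.5 -37 56 topcrop [227. 362.] sidecrop [299. 249.]
61.5 0 -8 topcrop [122. 289.] sidecrop [189. 428.]
61.5 0 56 topcrop [170. 233.] sidecrop [189. 249.]
61.5 37 -8 topcrop [ 73. 177.] sidecrop [ 85. 428.]
61.5 37 56 topcrop [114. 107.] sidecrop [ 79. 249.]
93 -37 -8 topcrop [ 76. 443.] sidecrop [298. 463.]
93 -37 56 topcrop [119. 407.] sidecrop [305. 278.]
93 0 -8 topcrop [ 26. 327.] sidecrop [189. 463.]
93 0 56 topcrop [ 61. 275.] sidecrop [189. 278.]
93 37 -8 topcrop [-24. 213.] sidecrop [ 80. 463.]
93 37 56 topcrop [  5. 146.] sidecrop [ 73. 278.]
```

View pics/crop2.png

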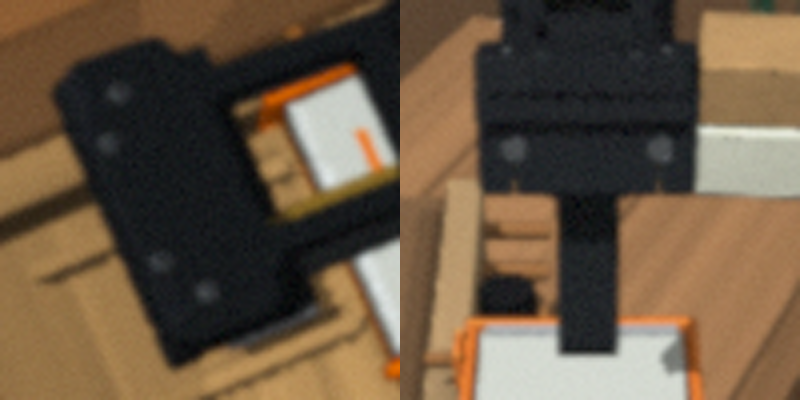

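Run:
```python
from h import *
s,t=r.snapshot("side"),r.snapshot("top")
P=[np.array(c["mtx"])@np.c_[c["R"],c["t"]] for c in(s,t)]
for n,a,b in(("mid",(256.8,67.5),(233,157.5)),("x+",(230,67.5),(218.8,123.8)),("x-",(283.8,67.5),(247.5,191))):
    X=cv2.triangulatePoints(P[0],P[1],np.array(a,float),np.array(b,float)).ravel(); X=X[:3]/X[3]
    st=r.get_state(); R=Rn.from_quat(st["eef_rot"]).as_matrix()
    print(n,kit(X).round(1),"tool",((X-st["tool_pos"])@R*1000).round(1),proj(s,X).round(1),proj(t,X).round(1))
goal(-5,123,165)
```

```text
mid [ -2.  142.6 337. ] tool [ 83.5   1.3 -81.7] [256.3  67.4] [233.2 158. ]
x+ [ 33.2 142.  337.1] tool [ 83.   36.5 -81.9] [228.6  67.2] [219.4 125.5]
x- [-37.  142.8 336.8] tool [ 83.6 -33.7 -81.6] [284.   67.5] [247.4 190.8]
turn [ 0.0018  0.0006 -0.0022] shift [-0.0204 -0.0017  0.0728] tcp [ 0.52  -0.028  0.162]
```

```bash
python3 -m pendant '[[[0,0,0],[-0.007,-0.001,0.024],1],[[0,0,0],[-0.0135,-0.0015,0.048],1],[[0,0,0],[-0.0204,-0.0015,0.0728],1],[[0,0,0],[-0.0204,-0.0015,0.0728],1],[[0,0,0],[-0.0204,-0.0015,0.0728],1]]'
python3 - <<'E'
from h import *
tips()
s,t=r.snapshot("side"),r.snapshot("top"); tips()
im=np.hstack([cv2.resize(t["image"][90:210,205:325],(400,400),interpolation=2),cv2.resize(s["image"][60:180,200:320],(400,400),interpolation=2)])
t["image"]=im; save(t,"crop3.png")
E
```

```text
clock: 3.1
tool_pos: [0.5198, -0.0279, 0.1621]
eef_rot: [0.552, 0.825, 0.067, -0.1]
contact_force: [0.0, -0.5, -0.2]
opening: 1.001
clock 3.1 B [ -4.9 123.  164.8] Aout [ -5.2  20.5 139.6] F [-0.19289822 -0.51545153 -0.18      ] tilt 0.238
clock 3.2 B [ -4.1 122.6 165.6] Aout [ -4.4  20.2 140.6] F [ 0.77783841 -0.4212688   1.42      ] tilt 0.237
```

View pics/crop3.png

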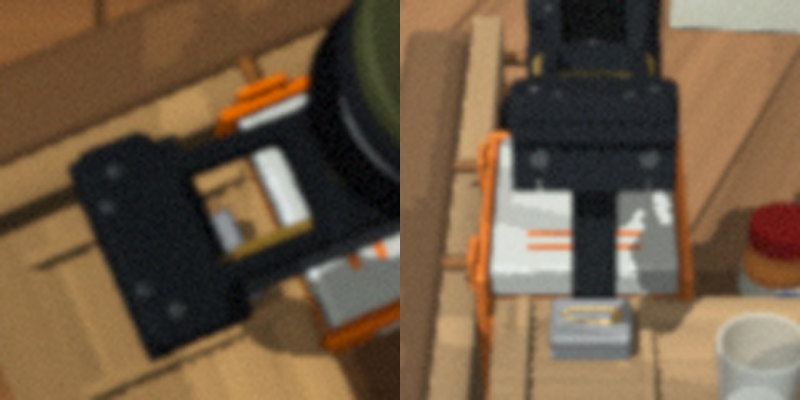

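Run:
```python
from h import *
s,t=r.snapshot("side"),r.snapshot("top")
P=[np.array(c["mtx"])@np.c_[c["R"],c["t"]] for c in(s,t)]
X=cv2.triangulatePoints(P[0],P[1],np.array((258.2,117.)),np.array((238.3,170.4))).ravel(); X=X[:3]/X[3]
st=r.get_state(); R=Rn.from_quat(st["eef_rot"]).as_matrix()
print(kit(X).round(1),"tool",((X-st["tool_pos"])@R*1000).round(1),proj(s,X).round(1),proj(t,X).round(1))
for z in(.165,.175,.185,.195): print(z,kit(ray(s,258.5,149.2,z)).round(0))
# finger outer-face bottom edge: y at that height if the finger hangs from the carriage edge, tilt .24
# start pose check: FK bias? dark blob near the gripper at start in the top view (15,380)
import pickle
d=pickle.load(open("s0.pkl","rb"))["top"]; print("start tcp px",proj(d,[.196,.593,.222]),"tips",proj(d,np.array([.196,.593,.213])+.06*np.array([.313,.95,0])),proj(d,np.array([.196,.593,.213])-.06*np.array([.313,.95,0])))
tips()
```

```text
[ -4.3 139.4 259.5] tool [ 82.6   0.1 -79.3] [258.2 117. ] [238.3 170.4]
0.165 [ -5.  94. 165.]
0.175 [ -5. 107. 175.]
0.185 [ -5. 119. 185.]
0.195 [ -5. 131. 195.]
start tcp px [-244.02421583  442.38397734] tips [-282.83889291  423.25266315] [-187.51575891  454.08169905]
clock 3.3 B [ -4.2 122.6 165.5] Aout [ -4.5  19.9 140.5] F [-0.0015462   0.02230716  0.67      ] tilt 0.237
```

```bash
sed -i 's/\.008\*R\[:,2\]/TL*R[:,2]/; s/\.008\*Rt/TL*Rt/; s/TH=\.24/TH=.24; TL=-.017/' h.py
python3 -c "
from h import *
tips(); goal(-5,124,170)"
```

```text
clock 3.3 B [ -4.3 116.7 189.8] Aout [ -4.6  14.  164.8] F [-0.0015462   0.02230716  0.67      ] tilt 0.237
turn [ 0.003   0.0012 -0.0026] shift [ 0.0025 -0.0007  0.021 ] tcp [ 0.517 -0.021  0.143]
```

```bash
python3 -m pendant '[[[0,0,0],[0.005,0,0.006],1],[[0,0,0],[0.0025,0,0.014],1],[[0,0,0],[0.0025,0,0.021],1],[[0,0,0],[0.0025,0,0.021],1],[[0,0,0],[0.0025,0,0.021],1]]'
python3 - <<'E'
from h import *
tips()
s=r.snapshot("side"); tips(); goal(-5,124,158)
f=lambda *k: ((proj(s,O+K@(np.array(k)/1000))-[200,90])*6.666).round(0)
st=r.get_state(); R=Rn.from_quat(st["eef_rot"]).as_matrix(); X=st["tool_pos"]+TL*R[:,2]
print("pred Bout edge",f(*kit(X+.0615*R[:,0])),"flap edge shut",f(0,60,156),"phi.14",f(0,-60+119,139.5))
s["image"]=cv2.resize(s["image"][90:180,200:320],(800,600),interpolation=2); save(s,"crop4.png")
E
```

```text
clock: 3.8
tool_pos: [0.5162, -0.021, 0.1414]
eef_rot: [0.552, 0.825, 0.066, -0.1]
contact_force: [-0.3, 0.3, 0.6]
opening: 0.996
clock 3.8 B [ -5.5 124.6 168.4] Aout [ -5.8  22.5 143.3] F [-0.17784192  0.43147683  0.58      ] tilt 0.239
clock 3.85 B [ -5.4 124.5 168.6] Aout [ -5.7  22.4 143.5] F [0.12831858 0.41235221 0.58      ] tilt 0.238
turn [-0.0001 -0.0008 -0.0031] shift [-0.0032  0.0006  0.0101] tcp [ 0.517 -0.021  0.131]
pred Bout edge [392. 498.] flap edge shut [370. 338.] phi.14 [370. 386.]
```

View pics/crop4.png

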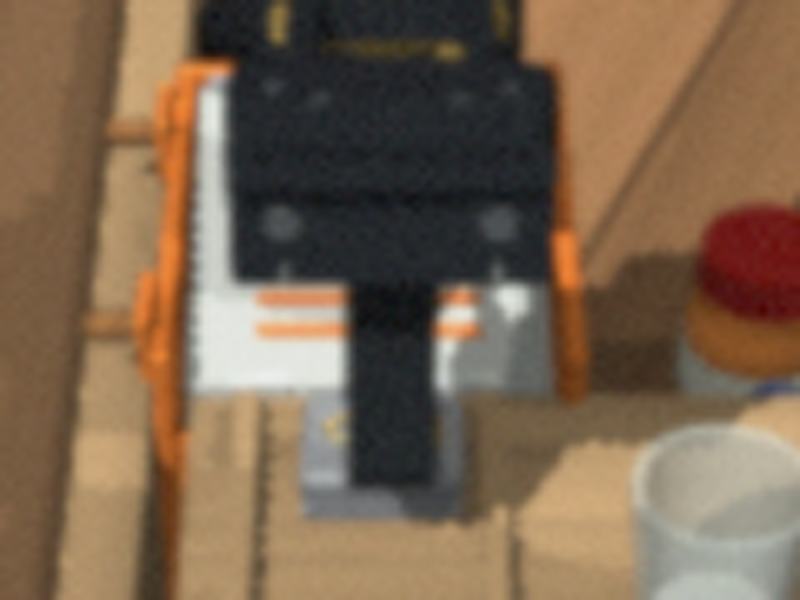

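Tip at crop (392,485), within 2 px of my corrected prediction. The flap's stripes have dropped about 5 px, so finger A is on the flap. So the real tip sits about 25 mm further back along the tool than the stated one. I'll calibrate this from the flap angle.

Run:
```python
from h import *
s=r.snapshot("side")
u=200+280/6.667
for v0,v1 in((129.6,134.55),(133.8,139.5)):
    a=kit(ray(s,u,v0,.156)); L=a[1]+60
    for ph in np.arange(.06,.26,.02):
        v=proj(s,O+K@(np.array([a[0],-60+L*np.cos(ph),156-L*np.sin(ph)])/1000))[1]
        if abs(v-v1)<.5: print("L",L.round(1),"phi",ph.round(2),v.round(1),"depth at y=22:",(82*np.tan(ph)).round(1))
tips(); goal(-5,122,152)
```

```text
L 87.9 phi 0.12 134.2 depth at y=22: 9.9
L 87.9 phi 0.14 134.9 depth at y=22: 11.6
L 100.2 phi 0.12 139.0 depth at y=22: 9.9
L 100.2 phi 0.14 139.8 depth at y=22: 11.6
clock 3.9 B [ -5.3 124.6 168.7] Aout [ -5.7  22.1 143.6] F [-0.41412376  0.8006257  -0.53      ] tilt 0.238
turn [ 0.0001 -0.0006 -0.0032] shift [-0.0065  0.0005  0.0156] tcp [ 0.518 -0.023  0.125]
```

```bash
sed -i 's/TL=-.017/TL=-.019/' h.py; python3 -c "
from h import *
tips(); goal(-5,123,157);goal(-5,122,146)"
```

```text
clock 3.9 B [ -5.3 124.1 170.6] Aout [ -5.7  21.6 145.5] F [-0.41412376  0.8006257  -0.53      ] tilt 0.238
turn [ 0.0001 -0.0006 -0.0032] shift [-0.0043  0.0005  0.013 ] tcp [ 0.517 -0.022  0.128]
turn [ 0.0001 -0.0006 -0.0032] shift [-0.0079  0.0005  0.0234] tcp [ 0.518 -0.023  0.117]
```

```bash
python3 -m pendant '[[[0,0,0],[-0.0022,0,0.0065],1],[[0,0,0],[-0.0043,0,0.013],1],[[0,0,0],[-0.006,0,0.018],1],[[0,0,0],[-0.0079,0,0.0234],1],[[0,0,0],[-0.0079,0,0.0234],1],[[0,0,0],[-0.0079,0,0.0234],1]]'
python3 - <<'E'
from h import *
tips()
s=r.snapshot("side"); tips(); goal(-5,100,146); goal(-5,68,146)
s["image"]=cv2.resize(s["image"][90:180,200:320],(800,600),interpolation=2); save(s,"crop5.png")
E
```

```text
clock: 4.5
tool_pos: [0.5172, -0.023, 0.1169]
eef_rot: [0.552, 0.825, 0.066, -0.1]
contact_force: [-0.6, 0.2, 0.8]
opening: 1.003
clock 4.5 B [ -5.3 122.1 145.9] Aout [ -5.7  19.4 120.7] F [-0.48704973  0.36521577  0.78      ] tilt 0.238
clock 4.55 B [ -5.4 122.1 146. ] Aout [ -5.7  19.6 120.9] F [-0.23725777  0.96530241  1.74      ] tilt 0.238
turn [ 0.0001 -0.0007 -0.003 ] shift [-0.0214  0.0006 -0.0053] tcp [ 0.526 -0.043  0.117]
turn [ 0.0001 -0.0007 -0.003 ] shift [-0.0525  0.0006 -0.0129] tcp [ 0.538 -0.073  0.117]
```

View pics/crop5.png

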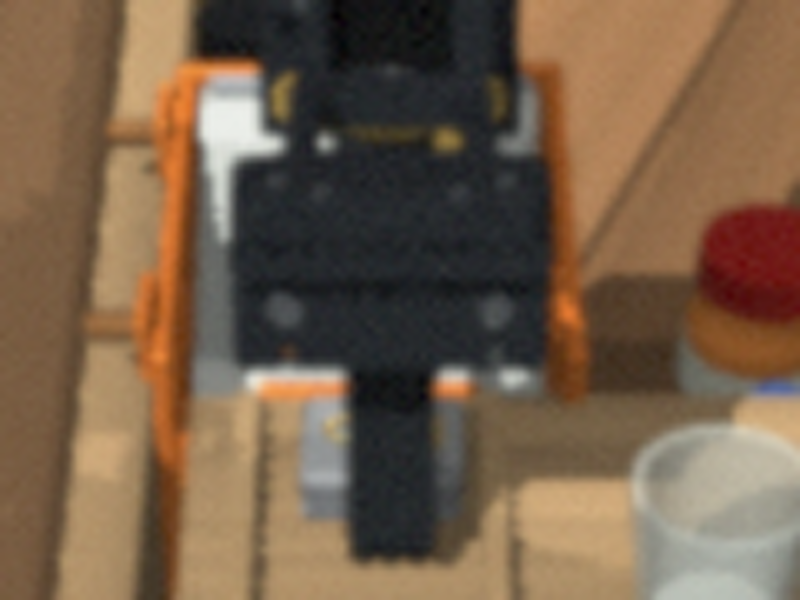

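Finger B now stands behind the tin, with its tip at crop (392,555) and the tin undisturbed. The flap's stripes have dropped to row 388, so it is held well open. Pushing now.

```bash
python3 -m pendant '[[[0,0,0],[-0.003,0,-0.0007],1],[[0,0,0],[-0.006,0,-0.0015],1],[[0,0,0],[-0.009,0,-0.0022],1],[[0,0,0],[-0.012,0,-0.003],1],[[0,0,0],[-0.015,0,-0.0037],1],[[0,0,0],[-0.018,0,-0.0044],1],[[0,0,0],[-0.0214,0,-0.0053],1],[[0,0,0],[-0.025,0,-0.0061],1],[[0,0,0],[-0.028,0,-0.0069],1],[[0,0,0],[-0.028,0,-0.0069],1]]'
python3 - <<'E'
from h import *
tips()
s=r.snapshot("side"); tips(); goal(-5,78,146); goal(-5,68,146)
s["image"]=cv2.resize(s["image"][90:180,200:320],(800,600),interpolation=2); save(s,"crop6.png")
E
```

```text
clock: 5.55
tool_pos: [0.5289, -0.0506, 0.1171]
eef_rot: [0.552, 0.825, 0.067, -0.099]
contact_force: [-1.0, 1.6, 0.9]
opening: 1.0
clock 5.55 B [ -5.2  92.1 146. ] Aout [ -5.6 -10.3 121. ] F [-0.31447741  1.82066031  0.92      ] tilt 0.237
clock 5.6 B [ -5.2  92.1 146. ] Aout [ -5.6 -10.2 121.1] F [0.03761823 2.43232088 1.63      ] tilt 0.237
turn [ 0.0011  0.0007 -0.0036] shift [-0.0138  0.0004 -0.0033] tcp [ 0.535 -0.063  0.117]
turn [ 0.0011  0.0007 -0.0036] shift [-0.0235  0.0004 -0.0057] tcp [ 0.538 -0.073  0.117]
```

View pics/crop6.png

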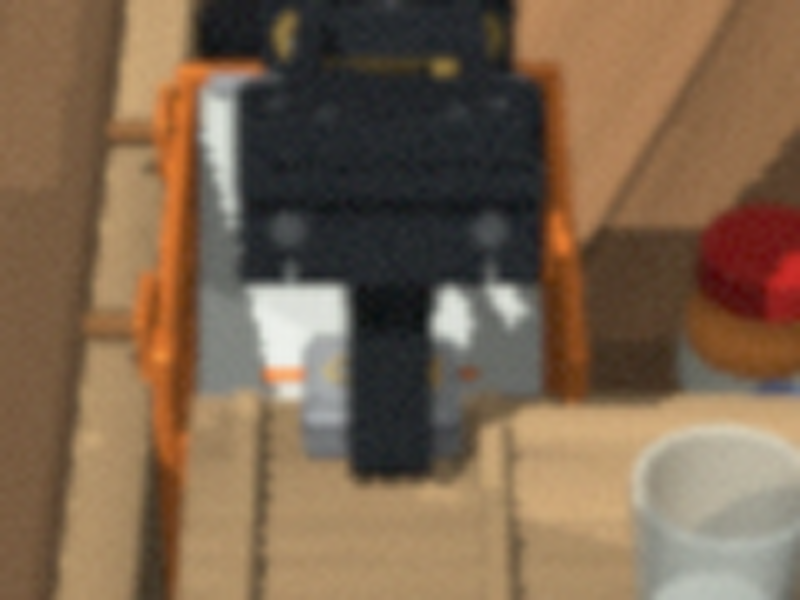

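The tin slides square ahead of the finger, its near edge at the sill and its rear at crop row 455. Pushing on over the edge.

```bash
python3 -m pendant '[[[0,0,0],[-0.003,0,-0.0007],1],[[0,0,0],[-0.006,0,-0.0015],1],[[0,0,0],[-0.009,0,-0.0022],1],[[0,0,0],[-0.012,0,-0.003],1],[[0,0,0],[-0.0145,0,-0.0035],1],[[0,0,0],[-0.017,0,-0.0041],1],[[0,0,0],[-0.0195,0,-0.0047],1],[[0,0,0],[-0.022,0,-0.0053],1],[[0,0,0],[-0.022,0,-0.0053],1],[[0,0,0],[-0.022,0,-0.0053],1]]'
python3 - <<'E'
from h import *
tips()
s=r.snapshot("side"); t=r.snapshot("top")
a=cv2.resize(s["image"][90:190,210:310],(400,400),interpolation=2);b=cv2.resize(t["image"][100:200,230:330],(400,400),interpolation=2)
s["image"]=np.hstack([a,b]); save(s,"crop7.png")
E
```

```text
clock: 6.6
tool_pos: [0.5371, -0.0709, 0.1171]
eef_rot: [0.552, 0.825, 0.067, -0.1]
contact_force: [-2.1, 3.8, 2.0]
opening: 0.996
clock 6.6 B [ -5.4  70.  146. ] Aout [ -5.7 -32.2 121. ] F [-0.51534764  4.33059082  2.05      ] tilt 0.238
```

View pics/crop7.png

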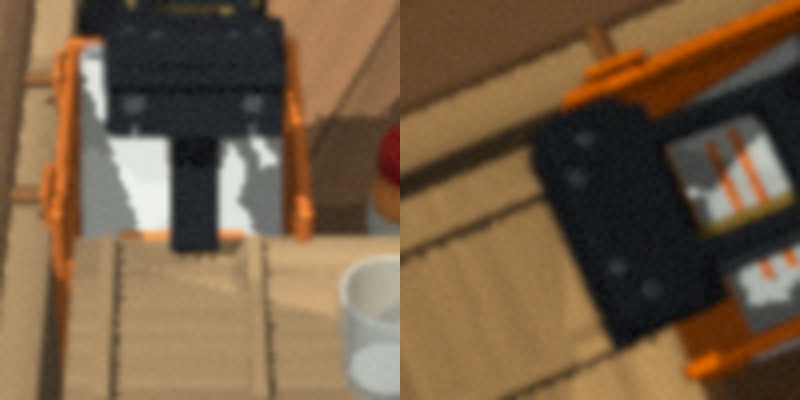

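The tin has left the shelf: the lane is empty in both views and the flap is wide open. Raising straight up now, so the flap follows the finger shut.

```bash
python3 -m pendant '[[[0,0,0],[0,0,0],1],[[0,0,0],[0.0024,0,-0.0097],1],[[0,0,0],[0.0048,0,-0.0194],1],[[0,0,0],[0.0072,0,-0.029],1],[[0,0,0],[0.0096,0,-0.039],1],[[0,0,0],[0.0119,0,-0.0485],1],[[0,0,0],[0.019,0,-0.078],1],[[0,0,0],[0.026,0,-0.107],1],[[0,0,0],[0.033,0,-0.136],1],[[0,0,0],[0.033,0,-0.136],1]]'
python3 - <<'E'
from h import *
tips()
s=r.snapshot("side"); t=r.snapshot("top")
u=lambda im:cv2.resize(im,(400,400),interpolation=2)
s2=dict(s); s2["image"]=np.hstack([u(s["image"][60:190,200:330]),u(t["image"][70:270,210:410])]); save(s2,"crop8.png")
f=lambda *k: ((proj(s,O+K@(np.array(k)/1000))-[200,60])*400/130).round(0)
print("shut near edge",f(0,60,156),"at .1rad",f(0,59,144))
E
```

```text
clock: 7.7
tool_pos: [0.5402, -0.0719, 0.2613]
eef_rot: [0.553, 0.825, 0.068, -0.095]
contact_force: [0.9, -0.8, -0.1]
opening: 1.002
clock 7.7 B [ -3.1  68.3 290. ] Aout [ -3.4 -34.5 265.5] F [ 0.50114578 -1.08598016 -0.11      ] tilt 0.232
shut near edge [171. 248.] at .1rad [171. 264.]
```

View pics/crop8.png

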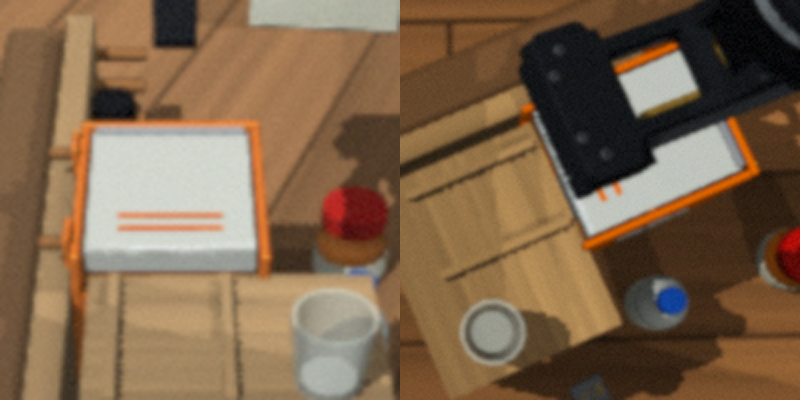

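The flap is shut: its stripes are at image rows 129.9 and 134.1, against 129.7 and 134.0 at the start, and the lip is back down to the shelf. The tin is no longer on the shelf, and the cup, bottle and jar look to be in place. I'll let it settle and hand in.

```bash
python3 -m pendant '[[[0,0,0],[0,0,0],1],[[0,0,0],[0,0,0],1],[[0,0,0],[0,0,0],1],[[0,0,0],[0,0,0],1],[[0,0,0],[0,0,0],1],[[0,0,0],[0,0,0],1]]'
python3 - <<'E'
from h import *
t=r.snapshot("top"); im=t["image"]; import pickle
a=pickle.load(open("s0.pkl","rb"))["top"]["image"]
for n,(v,u) in dict(cup=(236,257),bottle=(221,338)).items():
    w=np.s_[v-18:v+18,u-18:u+18]; print(n,cv2.phaseCorrelate(*[cv2.cvtColor(x[w],cv2.COLOR_RGB2GRAY).astype(np.float32) for x in(a,im)]))
tips(); r.finish_job()
E
```

```text
clock: 8.4
tool_pos: [0.5373, -0.071, 0.2569]
eef_rot: [0.552, 0.825, 0.067, -0.1]
contact_force: [0.7, -0.6, 0.5]
opening: 1.001
cup ((0.14421669195547082, -0.10042130829029361), 0.9538675885141632)
bottle ((0.09301204398528995, 0.1483805916215175), 0.9799077790460469)
clock 8.45 B [ -5.3  70.1 285.9] Aout [ -5.6 -32.6 260.7] F [0.52737037 0.92864444 1.02      ] tilt 0.238
the job is handed in; nothing more can be done
```

I pushed the tin over the sill and into the kit, then drew back and let the flap shut over it; the job was handed in at about 8.5 s. With the open gripper tilted 0.24 rad, the far finger held the flap down while the near finger pushed the tin along the lane. I then raised the gripper straight up.

**Last checks:**
- **Tin:** it is gone from the shelf in both views, but I could not see it on the kit's floor because the flap covers it.
- **Flap:** its stripes are back at their starting image rows to within 0.3 px, and its lip is down at the shelf.
- **Other objects:** the eye cup and bottle shifted less than 0.2 px in the image. I checked the jar by eye only, and it looked to be in place.
- **Robot:** the fingers are about 100 mm above the flap. The force reading was about 1.5 N at hand-in; I took that as sensor noise, since it read up to about 1 N in free air.

**One disagreement:** the images and the flap's opening put the real fingertips about 27 mm further back along the tool than the stated TCP geometry. I corrected for this before pushing; flap contact confirmed most of it and set the final value.

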